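# Gather soft soap bars on a tipping tray and tip them into the tote

### The job

Collect the two large oblong soap bars, one from the sloping drying rack and one from the cardboard carton, lay each gently on the steel tipping tray next to the bar already there, then raise the tray slowly by its handle so that all three slide together into the blue tote, and lower the tray back down level. The soap is soft: never pinch it with more than 12 N or press it down that hard, set it down rather than drop it, and do not let the tray swing fast or slam. Leave the two round soaps, the bottle and the jar where they are.

Things in the scene. Friction and masses are not known exactly. Their poses are not given: they have to be found in the camera images.
- stand: Fixed tipping station on the bench: steel legs, a tray hinged on them and, beyond the hinge, an open blue plastic tote fixed to it. Origin on the bench right below the hinge line; +x points from the hinge over the tote (away from the robot), y runs along the hinge. Tote: inside x 0.010 to 0.285, y +-0.130, floor 5 mm above the bench, rim 78 mm.
- tray: Steel tray, origin on the middle of its hinge line, 90 mm above the bench; its x axis points to the open front edge. Level floor 94 mm above the bench, inside x -225 to +20 mm, y +-125 mm; side and rear rims 20 mm high above the floor, 4 mm thick; no rim at the front, by the tote. Polished; soap starts to slide at 17 to 25 degrees of tilt, 40 to 50 degrees empties it fast. Mass 0.6 kg.
- tip (a joint): tray angle, rad: 0 level, resting on the stand; grows as the handle end is raised, up to 0.95. It falls back if let go.
- tray_handle (a point): middle of the tray's handle: a round steel bar 14 mm thick, 110 mm long along the hinge direction, at x -270 mm, 45 mm above the hinge line in the tray's frame (135 mm above the bench when level); 34 mm clear of the rear rim. It may be pinched hard and turns freely between the fingers.
- tray_axis (a point): middle of the hinge line (fixed), 90 mm above the bench.
- rack: Fixed plywood drying rack, board 200 mm up the slope by 210 mm wide, rising away from the robot (its +x) at 0.50 rad (29 degrees). Origin on the bench under its near (lower) end. The lower edge of the board's face is at x +25 mm, 30 mm high. Two lips 8 mm high run across it, at 0 to 8 mm and 106 to 114 mm up the slope; the large bar rests against the lower, the round soap against the upper.
- carton: Fixed open cardboard carton, 270 (x) by 200 (y) by 50 mm high, walls and floor 5 mm. Origin under its middle on the bench.
- bar_rack: Large oblong cream soap bar, 56 (own x) by 110 (own y) by 28 mm (own z), 0.16 kg, rounded edges, lying on the sloping rack with its long side across the slope, so its z axis leans 29 degrees from vertical. Origin at the centre of its underside. Soft: pinch it with no more than 12 N on each side.
- bar_carton: The same kind of large oblong bar, lying flat in the carton. Origin at the centre of its underside.
- bar_tray: The same kind of large oblong bar, lying flat on the tray near its open front edge, roughly along the hinge. Origin at the centre of its underside.
- puck_rack: Round soap, 70 mm across, 26 mm thick, on the rack's upper step. To be left. Origin at the centre of its underside.
- puck_carton: Round soap, 70 mm across, 26 mm thick, flat in the carton beside the large bar. To be left. Origin at the centre of its underside.
- bottle: White bottle, 60 mm across, 170 mm high, on the bench near the robot. To be left. Origin under its middle.
- jar: Jar, 68 mm across, 100 mm high, on the bench near the robot. To be left. Origin under its middle.
There are look-alikes about, which are no part of the job. Leave any yellow look-alike of the bar_carton alone. Leave any black look-alike of the bar_rack alone.

How it is judged (in metres and radians):
On the way, in this order (a step that is already met when the one before it is completed fails the run):
1. all three large bars lie on the level tray, let go (x of bar_rack in the frame of stand between -0.23 and 0.02 m and y of bar_rack in the frame of stand between -0.13 and 0.13 m and z of bar_rack in the frame of stand between 0.08 and 0.15 m and x of bar_carton in the frame of stand between -0.23 and 0.02 m and y of bar_carton in the frame of stand between -0.13 and 0.13 m and z of bar_carton in the frame of stand between 0.08 and 0.15 m and x of bar_tray in the frame of stand between -0.23 and 0.02 m and y of bar_tray in the frame of stand between -0.13 and 0.13 m and z of bar_tray in the frame of stand between 0.08 and 0.15 m and contact force between the fingers and bar_rack below 0.1 N and contact force between the fingers and bar_carton below 0.1 N and contact force between the fingers and bar_tray below 0.1 N and value of joint tip below 0.06 rad and linear speed of each of bar_rack, bar_carton, bar_tray below 0.05 m/s), for 0.2 s.
2. with the tray tipped up by more than 0.3 rad, all three bars have slid into the blue tote (value of joint tip above 0.3 rad and x of bar_rack in the frame of stand between 0.01 and 0.285 m and y of bar_rack in the frame of stand between -0.13 and 0.13 m and z of bar_rack in the frame of stand between 0 and 0.088 m and x of bar_carton in the frame of stand between 0.01 and 0.285 m and y of bar_carton in the frame of stand between -0.13 and 0.13 m and z of bar_carton in the frame of stand between 0 and 0.088 m and x of bar_tray in the frame of stand between 0.01 and 0.285 m and y of bar_tray in the frame of stand between -0.13 and 0.13 m and z of bar_tray in the frame of stand between 0 and 0.088 m), for 0.1 s.
At the end, for the whole second after the job is handed in: All three large bars are at rest inside the blue tote (origins within its inner walls and lower than 88 mm above the bench) and the tray is back down within 0.06 rad of level (x of bar_rack in the frame of stand between 0.01 and 0.285 m and y of bar_rack in the frame of stand between -0.13 and 0.13 m and z of bar_rack in the frame of stand between 0 and 0.088 m and x of bar_carton in the frame of stand between 0.01 and 0.285 m and y of bar_carton in the frame of stand between -0.13 and 0.13 m and z of bar_carton in the frame of stand between 0 and 0.088 m and x of bar_tray in the frame of stand between 0.01 and 0.285 m and y of bar_tray in the frame of stand between -0.13 and 0.13 m and z of bar_tray in the frame of stand between 0 and 0.088 m and value of joint tip below 0.06 rad and linear speed of each of bar_rack, bar_carton, bar_tray below 0.03 m/s); the robot touches nothing.
It fails at once if a large bar is squeezed: the fingers' contact forces on it, both fingers added up, pass 30 N (15 N a side) (contact force between the fingers and bar_rack above 30 N or contact force between the fingers and bar_carton above 30 N or contact force between the fingers and bar_tray above 30 N).
It fails at once if a large bar is pressed on the tray with more than 25 N (contact force between any of bar_rack, bar_carton, bar_tray and tray above 25 N).
It fails at once if a large bar is dropped: with no finger on it and the tray level, it moves faster than 0.5 m/s (a fall of about 13 mm) ((value of joint tip below 0.06 rad and contact force between the fingers and bar_rack below 0.1 N and linear speed of bar_rack above 0.5 m/s) or (value of joint tip below 0.06 rad and contact force between the fingers and bar_carton below 0.1 N and linear speed of bar_carton above 0.5 m/s) or (value of joint tip below 0.06 rad and contact force between the fingers and bar_tray below 0.1 N and linear speed of bar_tray above 0.5 m/s)).
It fails at once if a round soap, the bottle or the jar is moved by more than 30 mm (distance of any of puck_rack, puck_carton, bottle, jar from where it was at the start of the episode above 0.03 m).
It fails at once if the tray swings faster than 1.5 rad/s (velocity of joint tip above 1.5 rad/s or velocity of joint tip below -1.5 rad/s).
It also fails if it takes over 72 s, if anything falls off the work surface, if the arm or the gripper's body presses on something with over 40 N, if the wrist force passes 120 N, or if a joint passes its speed limit or range.

### The arm

A 6-joint arm with a two-finger parallel gripper is mounted at the origin on the work surface. World frame = base frame: x ahead of the robot, y to its left, z up, the work surface at z = 0. Lengths are in mm, angles in rad, forces in N, time in s.
With the tool pointing down it reaches from about 300 to 775 mm from the base axis. Payload 14.6 kg.
Tool frame: the origin (TCP) lies on the front face of the gripper's body, between the roots of the fingers; the fingertips stand 97 mm ahead of it and the grasp point (between the pads) lies 78 mm ahead of it; z points along the fingers, y is the direction in which the jaws open and shut (so a half turn about z gives the same grasp; the last joint's range is limited). The gripper opens to 94 mm and grips with 3 to 60 N. Pads are 16 mm wide; open, the fingers measure 119 mm over their backs; the gripper's body (75 mm by 177 mm) begins 78 mm behind the grasp point.
Start: joints at [1.165, 0.3, 1.521, -0, 1.321, -0.067], TCP at [182.793, 518.726, 302.646] pointing down, gripper open.
Joint ranges: [-3.03, 3.03], [-0.79, 2.21], [0.23, 2.52], [-1.04, 4.18], [0, 3.07], [-2.55, 2.55]. Speed limits (rad/s): [2.22, 2.22, 2.57, 3.14, 3.14, 3.14].

### API

Orientations are given as [roll, pitch, yaw] about the fixed x, y, z axes, in that order (R = Rz(yaw) Ry(pitch) Rx(roll)).
In Python, from cell import manip, eyes, finder gives the robot as it stands.
- The arm moves only by the tool drive_tool, never from a script. Its argument "rows" is a list of rows, each an object with "offset": the shift along the tool's x, y, z in mm, a list of three; "spin": the turn about the tool's z in degrees; "jaw": the finger opening in mm, from 0 to 94. In form: [{"offset": [dx, dy, dz], "spin": spin, "jaw": jaw}, ...]. A call has 1 to 20 rows; each row shifts and turns the commanded pose from where the row before left it, along the tool's axes as they then stand; what a row does not reach is not made up. A row lasts 1/10 s, in which the tool goes at most 50 mm and 8.59 degrees, less where a joint would pass 70% of its speed; a pose out of reach is approached as far as the arm can. A call is refused whole if a number of a shift passes 50 or a number of a turn 8.59, either way. A call with a gripper value outside its range is refused whole. The fingers move at their own pace and stop on an object; "force" is the grip in N (left out, the last holds). Time passes only in rows, so rows that do not move let the fingers close. It gives the time, the measured TCP pose, the force and the opening at its end, in the units of the state.
- manip.read_state(): the state, without advancing time (a new reading comes with each control period).
- eyes.camera(name): name is "scene" or "top" or "wrist"; returns a dict with "color" (400x640x3 uint8, blue, green, red), "depth" (400x640 float32, mm along the optical axis (not along the pixel's ray), 0 where there is no reading), "vfov" (degrees; the focal length in pixels is half the picture's height over the tangent of half this angle, whatever the lens; pixels are square), "cx", "cy" (the principal point, pixels), "rvec" (rotation vector, rad) and "tvec" (3), from world to camera coordinates, as OpenCV has them. Camera axes: x right, y down, z forward; pixel columns grow to the right and rows downward; lengths in mm; the calibration is good to about 2 mm. The wrist camera is an equidistant fisheye: a pixel r from the principal point sees the ray r / f radians off the axis. A picture is of the moment at which its call begins.
- manip.sign_off(): hands the job in, once; it reports no verdict.
Trained networks look in the newest picture that a camera, given by its name, has taken for a name from the list of things; names that differ only in an ending like _2 or _b are one class to them, and where a whole thing is asked for, a point or a joint stands for the part that bears it (a point fixed in the world has none). Each returns a list of dicts, best first, with "p" (0 to 1); they miss things now and then, are a little off and sometimes report something else, mostly with a low value. They report only what shows in the picture. A call takes as long as a camera call. They do not tell look-alikes from the thing itself.
- finder.find_in(camera, target): "uv" ([column, row] in pixels, amid what is visible of it).
The state is a dict: "clock": time; "joints": joint angles; "qd": joint speeds; "effort": joint torques, N m; "eef_pos": TCP position; "eef_rot": TCP orientation; "wrist_force": force on the tool from outside, world axes, zero at the start; "moment": the same for the moment, N m; "finger_gap": finger opening in mm.
Only numpy, scipy, OpenCV 4.12 (cv2) and the standard library are available. Lean on these libraries where they do the work, as an engineer would, in place of code of your own. Each camera call takes 0.05 s, during which the arm holds its last target. There are 200 camera calls.

## Working session

There is one attempt and no reset: what is moved stays moved. The work goes in short steps, Python scripts to look and compute and a tool call to move; the robot and the scene stay as the last step left them, time stands still between calls to the robot, and variables do not carry over. Pictures are saved under pics/ and viewed, about 8 in all and at most 12, crops included, and the job is handed in when it is done.

Besides the shell and the picture viewer there is one more tool, called after ">>>" by a JSON object that holds its "method" and its "body". drive_tool: Moves the arm, as the interface text tells. Its arguments: {"type":"object","properties":{"rows":{"type":"array","items":{"type":"object","properties":{"offset":{"type":"array","items":{"type":"number"}},"spin":{"type":"number"},"jaw":{"type":"number"}}}},"force":{"type":"number"}},"required":["rows"]}

```bash
ls; mkdir -p pics
cat > h.py <<'E'
import numpy as np, cv2
from cell import manip, eyes, finder
def cam(n):
    c=eyes.camera(n); c['R']=cv2.Rodrigues(np.array(c['rvec'],float))[0]; c['t']=np.array(c['tvec'],float).ravel()
    c['f']=200/np.tan(np.radians(c['vfov'])/2); c['n']=n; return c
def cloud(c):
    v,u=np.mgrid[0:400,0:640]; d=c['depth'].astype(float)
    x=(u-c['cx'])/c['f']; y=(v-c['cy'])/c['f']
    if c['n']=='wrist':
        r=np.hypot(x,y)+1e-9; k=np.tan(np.minimum(r,1.5))/r; x=x*k;y=y*k
    P=np.stack([x*d,y*d,d],-1)
    W=(P-c['t'])@c['R']; W[d<=0]=np.nan; return W
def proj(c,p):
    q=c['R']@np.array(p,float)+c['t']; return c['f']*q[:2]/q[2]+[c['cx'],c['cy']]
E
python3 - <<'E'
from h import *
print(manip.read_state())
for n in ['scene','top']:
    c=cam(n); W=cloud(c); np.savez('%s.npz'%n,W=W,col=c['color']); cv2.imwrite('pics/%s1.png'%n,c['color'])
    for t in ['tray','tray_handle','rack','carton','bar_rack','bar_carton','bar_tray','puck_rack','puck_carton','bottle','jar','stand']:
        for r in finder.find_in(n,t)[:4]:
            u,v=map(int,np.round(r['uv'])); print(n,t,round(r['p'],2),u,v,np.round(np.nanmedian(W[v-2:v+3,u-2:u+3].reshape(-1,3),0)))
E
```

```text
pics
{'clock': 0.0, 'joints': array([ 1.16534814e+00,  3.00441479e-01,  1.52161866e+00,  1.09747253e-05,
        1.32072909e+00, -6.65970434e-02]), 'qd': array([-0.00031123, -0.00023699,  0.00143424, -0.00060094,  0.00099989,
        0.00167121]), 'effort': array([-3.48988069e-03, -5.31794751e+01, -3.52736771e+01,  7.06623774e-02,
        2.43997585e-02, -8.42062036e-05]), 'eef_pos': array([182.75429581, 518.56889669, 302.0866257 ]), 'eef_rot': array([-3.14039944e+00, -9.02359370e-05,  2.80273874e+00]), 'wrist_force': array([ 0.66305755,  0.36755884, -0.18171949]), 'moment': array([ 0.00340687, -0.05932412,  0.05206162]), 'finger_gap': 93.83063865239544}
scene tray 0.93 317 219 [613.  36.  95.]
scene tray 0.25 409 286 [644. 309.  96.]
scene tray_handle 0.85 317 218 [612.  34.  95.]
scene rack 0.72 412 287 [641. 315.  95.]
scene rack 0.64 300 130 [ 376. -187.   80.]
scene rack 0.41 315 216 [609.  27.  95.]
scene carton 0.55 233 144 [ 487. -371.    5.]
scene carton 0.46 417 175 [359. 186. 114.]
scene bar_rack 0.95 463 239 [412. 368.  29.]
scene bar_rack 0.75 432 299 [660. 363. 133.]
sc
[... 634 characters left out ...]
tray_handle 0.46 409 289 [ 350. -195.  101.]
top tray_handle 0.42 480 249 [ 450. -400.   32.]
top rack 0.56 218 184 [615. 286.  90.]
top rack 0.17 261 293 [342. 167. 122.]
top carton 0.55 465 232 [ 496. -371.    6.]
top carton 0.46 196 208 [554. 343.  79.]
top bar_rack 0.93 197 213 [542. 342.  72.]
top bar_rack 0.63 189 266 [406. 370.  29.]
top bar_carton 0.87 412 123 [ 796. -230.   28.]
top bar_carton 0.77 466 209 [ 556. -367.   34.]
top bar_carton 0.47 186 169 [647. 358. 126.]
top bar_tray 0.81 319 155 [683.  26. 122.]
top puck_rack 0.63 187 169 [647. 356. 126.]
top puck_carton 0.61 480 251 [ 444. -400.   32.]
top bottle 0.71 258 300 [327. 171. 132.]
top stand 0.92 322 128 [788.  18.   6.]
```

View pics/top1.png

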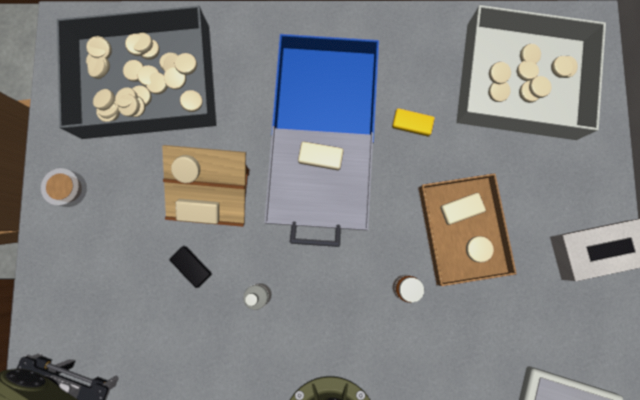

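View pics/scene1.png

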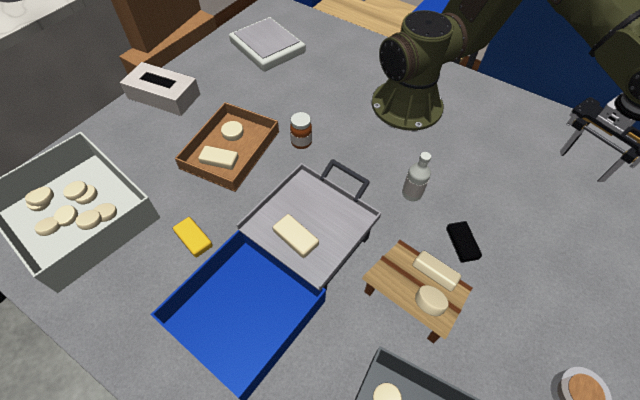

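Run:
```python
import numpy as np, cv2
D={n:np.load(n+'.npz') for n in ['top','scene']}
def rect(n,cx,cy,r,zlo,zhi,cream=None):
    W=D[n]['W'];col=D[n]['col'].astype(int)
    m=(np.hypot(W[...,0]-cx,W[...,1]-cy)<r)&(W[...,2]>zlo)&(W[...,2]<zhi)
    if cream: m&=(col[...,0]>cream)
    P=W[m]; b=cv2.minAreaRect(P[:,:2].astype(np.float32)); return len(P),np.round(b[0]),np.round(b[1]),round(b[2],1),np.round(np.median(P,0)),np.round(P[:,2].min()),np.round(P[:,2].max())
for n in D:
    print(n,'carton bar',rect(n,560,-362,70,28,45,140))
    print(n,'puck carton',rect(n,450,-398,50,28,45,140))
    print(n,'tray bar',rect(n,690,28,75,110,135))
    print(n,'tray floor',rect(n,610,30,175,90,99))
    print(n,'handle',rect(n,470,45,90,122,150))
    print(n,'rack all',rect(n,590,330,160,25,170))
    W=D[n]['W'];col=D[n]['col']
    m=(np.hypot(W[...,0]-545,W[...,1]-345)<75)&(W[...,2]>30)&(col[...,0].astype(int)>125); ys,xs=np.where(m);print('rackbar px',xs.min(),xs.max(),ys.min(),ys.max(),rect(n,545,345,75,30,110,125))
    print(n,'carton',rect(n,510,-375,190,40,60))
# rack board plane
W=D['top']['W']
for u in (210,): 
  for v in range(146,228,3): print(v,np.round(W[v,u],0),D['top']['col'][v,u], np.round(W[v,235],0),D['top']['col'][v,235])
for v in (160,200,213):
  for u in list(range(160,168))+list(range(240,250)): print(v,u,np.round(W[v,u]))
```

```text
top carton bar (747, array([ 559., -361.]), array([ 52., 106.]), 19.7, array([ 559., -361.,   33.]), np.float64(28.0), np.float64(42.0))
top puck carton (453, array([ 450., -401.]), array([65., 63.]), 89.9, array([ 450., -401.,   32.]), np.float64(28.0), np.float64(42.0))
top tray bar (952, array([685.,  22.]), array([110.,  57.]), 80.2, array([683.,  21., 122.]), np.float64(110.0), np.float64(129.0))
top tray floor (7710, array([630.,  26.]), array([253., 250.]), 86.0, array([615.,  26.,  94.]), np.float64(90.0), np.float64(99.0))
top handle (408, array([479.,  36.]), array([122.,  50.]), 90.0, array([467.,  35., 140.]), np.float64(122.0), np.float64(147.0))
top rack all (6167, array([569., 328.]), array([212., 273.]), 85.1, array([614., 321.,  84.]), np.float64(25.0), np.float64(142.0))
rackbar px 175 216 200 222 (807, array([547., 350.]), array([117.,  50.]), 85.2, array([547., 344.,  74.]), np.float64(45.0), np.float64(88.0))
top carton (945, array([ 504., -366.]), array([270., 202.]), 8.8, array([ 502., -377.,   49.]), np.float64(40.0), np.float64(58.0))
scene carton bar (477, a
[... 3563 characters left out ...]

200 240 [577. 233.  63.]
200 241 [577. 230.  66.]
200 242 [577. 227.  65.]
200 243 [577. 225.  65.]
200 244 [578. 223.  58.]
200 245 [579. 222.  49.]
200 246 [586. 228.   1.]
200 247 [586. 225.   0.]
200 248 [585. 222.   1.]
200 249 [586. 220.  -2.]
213 160 [550. 464.  -2.]
213 161 [549. 458.   9.]
213 162 [550. 458.   1.]
213 163 [550. 455.  -0.]
213 164 [549. 452.   3.]
213 165 [550. 451.  -2.]
213 166 [546. 433.  39.]
213 167 [546. 431.  38.]
213 240 [545. 235.  47.]
213 241 [545. 233.  46.]
213 242 [545. 230.  48.]
213 243 [544. 227.  49.]
213 244 [545. 225.  44.]
213 245 [550. 230.  -3.]
213 246 [550. 227.  -1.]
213 247 [550. 225.  -1.]
213 248 [549. 221.   4.]
213 249 [549. 219.   2.]
```

Top picture: the rack bar is at (197,212), carton bar at (463,208), tray bar at (320,155), handle at (316,235). The yellow look-alike is at (413,121) and the black one at (190,266).

The tool only points down, and the 29° board blocks the upslope finger. So I'll first push the rack bar sideways until its end overhangs the board, then pinch it there.

>>> {"method": "drive_tool", "body": {"rows": [{"spin": 8.4, "jaw": 0}, {"spin": 8.4, "jaw": 0}, {"spin": 8.4, "jaw": 0}, {"spin": 8.4, "jaw": 0}, {"spin": 8.4, "jaw": 0}, {"spin": 8.4, "jaw": 0}, {"spin": 8.4, "jaw": 0}, {"spin": 8.4, "jaw": 0}, {"spin": 8.3, "jaw": 0}], "force": 10}}

```text
validation failed for argument at $.ro...
```

>>> {"method": "drive_tool", "body": {"rows": [{"offset": [-15, 27, 0], "jaw": 0}, {"offset": [-15, 27, 0], "jaw": 0}, {"offset": [-15, 27, 0], "jaw": 0}, {"offset": [-15, 27, 0], "jaw": 0}, {"offset": [-15, 27, 0], "jaw": 0}, {"offset": [-15, 27, 0], "jaw": 0}, {"offset": [-15, 27, 0], "jaw": 0}, {"offset": [-15, 27, 0], "jaw": 0}, {"offset": [-15, 27, 0], "jaw": 0}, {"offset": [-15, 27, 0], "jaw": 0}, {"offset": [-15, 27, 10], "jaw": 0}, {"offset": [-15, 27, 20], "jaw": 0}, {"offset": [-15, 27, 20], "jaw": 0}, {"offset": [-17, 26, 20], "jaw": 0}, {"jaw": 0}, {"jaw": 0}]}}

```text
validation failed for argument at $.ro...
```

>>> {"method": "drive_tool", "body": {"rows": [{"offset": [0, 0, 0], "spin": 8.4, "jaw": 0}, {"offset": [0, 0, 0], "spin": 8.4, "jaw": 0}, {"offset": [0, 0, 0], "spin": 8.4, "jaw": 0}, {"offset": [0, 0, 0], "spin": 8.4, "jaw": 0}, {"offset": [0, 0, 0], "spin": 8.4, "jaw": 0}, {"offset": [0, 0, 0], "spin": 8.4, "jaw": 0}, {"offset": [0, 0, 0], "spin": 8.4, "jaw": 0}, {"offset": [0, 0, 0], "spin": 8.4, "jaw": 0}, {"offset": [0, 0, 0], "spin": 8.3, "jaw": 0}], "force": 10}}

```text
clock: 2.2
eef_pos: [182.8, 518.7, 302.7]
eef_rot: [3.142, -0.0, 1.479]
wrist_force: [0.6, -0.1, -0.5]
finger_gap: 25.1
```

>>> {"method": "drive_tool", "body": {"rows": [{"offset": [-15, 27, 0], "spin": 0, "jaw": 0}, {"offset": [-15, 27, 0], "spin": 0, "jaw": 0}, {"offset": [-15, 27, 0], "spin": 0, "jaw": 0}, {"offset": [-15, 27, 0], "spin": 0, "jaw": 0}, {"offset": [-15, 27, 0], "spin": 0, "jaw": 0}, {"offset": [-15, 27, 0], "spin": 0, "jaw": 0}, {"offset": [-15, 27, 0], "spin": 0, "jaw": 0}, {"offset": [-15, 27, 0], "spin": 0, "jaw": 0}, {"offset": [-15, 27, 0], "spin": 0, "jaw": 0}, {"offset": [-15, 27, 0], "spin": 0, "jaw": 0}, {"offset": [-15, 27, 10], "spin": 0, "jaw": 0}, {"offset": [-15, 27, 20], "spin": 0, "jaw": 0}, {"offset": [-15, 27, 20], "spin": 0, "jaw": 0}, {"offset": [-17, 26, 20], "spin": 0, "jaw": 0}, {"offset": [0, 0, 0], "spin": 0, "jaw": 0}]}}

```text
clock: 3.7
eef_pos: [541.6, 272.7, 229.5]
eef_rot: [-3.138, 0.002, 1.482]
wrist_force: [0.2, -0.6, -0.5]
finger_gap: 0.2
```

>>> {"method": "drive_tool", "body": {"rows": [{"offset": [0, 0, 25], "spin": 0, "jaw": 0}, {"offset": [0, 0, 25], "spin": 0, "jaw": 0}, {"offset": [0, 0, 17], "spin": 0, "jaw": 0}, {"offset": [0, 0, 10], "spin": 0, "jaw": 0}, {"offset": [4, 0, 0], "spin": 0, "jaw": 0}, {"offset": [5, 0, 0], "spin": 0, "jaw": 0}, {"offset": [5, 0, 0], "spin": 0, "jaw": 0}, {"offset": [5, 0, 0], "spin": 0, "jaw": 0}, {"offset": [5, 0, 0], "spin": 0, "jaw": 0}, {"offset": [5, 0, 0], "spin": 0, "jaw": 0}, {"offset": [5, 0, 0], "spin": 0, "jaw": 0}, {"offset": [5, 0, 0], "spin": 0, "jaw": 0}, {"offset": [5, 0, 0], "spin": 0, "jaw": 0}, {"offset": [5, 0, 0], "spin": 0, "jaw": 0}, {"offset": [5, 0, 0], "spin": 0, "jaw": 0}, {"offset": [5, 0, 0], "spin": 0, "jaw": 0}]}}

```text
clock: 5.3
eef_pos: [545.3, 334.4, 155.6]
eef_rot: [-3.142, 0.0, 1.485]
wrist_force: [0.3, -0.2, 0.2]
finger_gap: 0.5
```

```bash
cat >> h.py <<'E'
def rackview(n,name,box,k):
    c=cam(n); W=cloud(c); u0,v0,u1,v1=box
    cv2.imwrite('pics/'+name,cv2.resize(c['color'][v0:v1,u0:u1],None,fx=k,fy=k,interpolation=cv2.INTER_CUBIC)); return c,W
E
python3 - <<'E'
from h import *
print(manip.read_state()['eef_pos'],manip.read_state()['wrist_force'])
c,W=rackview('top','p3.png',(130,130,270,240),5)
c2,W2=rackview('scene','p3s.png',(330,200,530,350),4)
a=cv2.imread('pics/p3.png');b=cv2.imread('pics/p3s.png')
b=cv2.resize(b,(400,300));a=cv2.resize(a,(400,314)); cv2.imwrite('pics/p3.png',np.hstack([a[:300],b]))
# bar along rack frame
ex=np.array([.9964,-.0854]);ey=np.array([.0854,.9964]);o=np.array([496,334])
for w,cc in ((W,c),(W2,c2)):
    q=w[...,:2]-o; X=q@ex;Y=q@ey;m=(X>15)&(X<85)&(abs(Y)<170)&(w[...,2]>35)&(w[...,2]<95)&(cc['color'][...,0]>125)
    h=w[...,2]-(30+(X-25)*.546); m&=(h>18)&(h<45)
    print(m.sum(),np.percentile(Y[m],[1,5,50,95,99]).round(),np.percentile(X[m],[1,50,99]).round())
    # board left edge
    mb=(X>80)&(X<180)&(abs(h)<12)&(abs(Y)<130); print(np.percentile(Y[mb],[0.5,99.5]).round())
E
```

```text
[545.33853257 334.411351   155.58101008] [ 0.34671745 -0.23654188  0.16109629]Traceback (most recent call last):
  File "<stdin>", line 12, in <module>
    return _quantile_unchecked(
        a, q, axis, out, overwrite_input, method, keepdims, weights)
    return _ureduce(a,
                    func=_quantile_ureduce_func,
    ...<5 lines>...
                    overwrite_input=overwrite_input,
                    method=method)
    r = func(a, **kwargs)
    result = _quantile(arr,
                       quantiles=q,
    ...<2 lines>...
                       out=out,
                       weights=wgt)
    slices_having_nans = np.isnan(arr[-1, ...])
                                  ~~~^^^^^^^^^
IndexError: index -1 is out of bounds for axis 0 with size 0
```

View pics/p3.png

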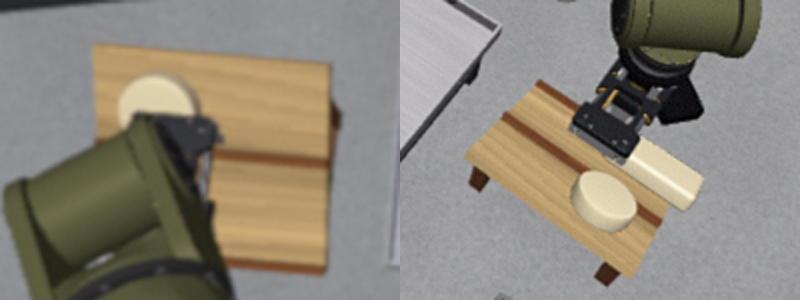

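The left half of the picture (top camera) is blocked by the arm. The scene half shows the bar overhanging the board's left edge (about pixel 667,205) by roughly a fifth of its length. Pushing further.

>>> {"method": "drive_tool", "body": {"rows": [{"offset": [4, 0, 0], "spin": 0, "jaw": 0}, {"offset": [4, 0, 0], "spin": 0, "jaw": 0}, {"offset": [4, 0, 0], "spin": 0, "jaw": 0}, {"offset": [4, 0, 0], "spin": 0, "jaw": 0}, {"offset": [4, 0, 0], "spin": 0, "jaw": 0}, {"offset": [0, 0, 0], "spin": 0, "jaw": 0}]}}

```text
clock: 6.0
eef_pos: [547.0, 354.5, 155.6]
eef_rot: [3.142, -0.0, 1.485]
wrist_force: [0.2, -0.1, 0.4]
finger_gap: 0.4
```

```bash
cat > m.py <<'E'
from h import *
ex=np.array([.9964,-.0854]);ey=np.array([.0854,.9964]);o=np.array([496,334])
def meas(n):
    c=cam(n); w=cloud(c); q=w[...,:2]-o; X=q@ex;Y=q@ey; col=c['color'].astype(int)
    h=(w[...,2]-(30+(X-25)*.546))*.878
    m=(X>10)&(X<90)&(Y>0)&(Y<190)&(h>18)&(h<36)&(col[...,0]>120)
    print(n,m.sum(),'bar Y',np.percentile(Y[m],[1,5,50,95,99]).round(),'X',np.percentile(X[m],[1,50,99]).round(),'h',np.median(h[m]).round(1))
    if m.sum(): print(cv2.minAreaRect(np.stack([X[m],Y[m]],1).astype(np.float32)))
    mb=(X>85)&(X<190)&(abs(h)<10)&(abs(Y)<130); print('board Y',np.percentile(Y[mb],[0.5,99.5]).round())
if __name__=='__main__':
    s=manip.read_state();p=s['eef_pos'];print(p.round(1),'rackXY',(p[:2]-o)@ex,(p[:2]-o)@ey,s['wrist_force'].round(1))
    meas('scene')
E
python3 m.py
```

```text
[547.  354.5 155.6] rackXY 49.03340362495581 24.786829187582093 [ 0.2 -0.1  0.4]
scene 541 bar Y [ 64.  67. 104. 139. 142.] X [29. 58. 78.] h 25.5
((52.691165924072266, 103.47389221191406), (52.6292724609375, 81.55345153808594), 1.0286279916763306)
board Y [-103.  105.]
```

>>> {"method": "drive_tool", "body": {"rows": [{"offset": [3, 0, 0], "spin": 0, "jaw": 0}, {"offset": [3, 0, 0], "spin": 0, "jaw": 0}, {"offset": [2, 0, 0], "spin": 0, "jaw": 0}, {"offset": [0, 0, 0], "spin": 0, "jaw": 0}, {"offset": [-5, 0, 0], "spin": 0, "jaw": 0}, {"offset": [-10, 0, 0], "spin": 0, "jaw": 90}, {"offset": [0, 0, -30], "spin": 0, "jaw": 90}, {"offset": [0, 0, -40], "spin": 0, "jaw": 90}, {"offset": [0, 0, 0], "spin": 0, "jaw": 90}]}}

```text
clock: 6.95
eef_pos: [547.7, 346.8, 231.5]
eef_rot: [3.135, -0.005, 1.485]
wrist_force: [-0.3, 1.0, 0.5]
finger_gap: 29.2
```

```bash
python3 m.py
```

```text
[547.7 346.8 231.5] rackXY 50.38709377969991 17.163093443117425 [-0.3  1.   0.5]
scene 711 bar Y [ 44.  49.  99. 145. 150.] X [29. 58. 78.] h 25.6
((52.962913513183594, 97.34504699707031), (109.17955780029297, 52.68684768676758), 89.46859741210938)
board Y [-103.  105.]
```

>>> {"method": "drive_tool", "body": {"rows": [{"offset": [20, 1, 0], "spin": 0, "jaw": 90}, {"offset": [20, 1, 0], "spin": 0, "jaw": 90}, {"offset": [20, 1, 0], "spin": 0, "jaw": 90}, {"offset": [20, 2, 0], "spin": 0, "jaw": 90}, {"offset": [20, 2, 0], "spin": 0, "jaw": 90}, {"offset": [0, 0, 0], "spin": 0, "jaw": 90}, {"offset": [0, 0, 0], "spin": 0, "jaw": 90}]}}

```text
clock: 7.7
eef_pos: [561.8, 445.3, 224.3]
eef_rot: [-3.14, 0.001, 1.485]
wrist_force: [1.0, -0.1, -0.4]
finger_gap: 88.3
```

Run:
```python
from h import *
from m import ex,ey,o
import m
s=manip.read_state();p=s['eef_pos'];print(p.round(1),'rackXY',(p[:2]-o)@ex,(p[:2]-o)@ey,s['finger_gap'])
c=cam('wrist');w=cloud(c);np.savez('w1.npz',W=w,col=c['color']);cv2.imwrite('pics/w1.png',c['color'])
q=w[...,:2]-o; X=q@ex;Y=q@ey
col=c['color'].astype(int)
m1=(abs(Y-119)<50)&(X>0)&(X<110)&(w[...,2]>30)&(w[...,2]<100)&(col[...,0]>110)
print(m1.sum())
for y in range(70,160,10):
    k=m1&(abs(Y-y)<4)
    if k.sum()>5:
        i=np.argsort(X[k]); xx=X[k][i];zz=w[...,2][k][i]; print(y,k.sum(),xx[0].round(1),xx[-1].round(1),[(int(a),int(b)) for a,b in zip(xx[::max(1,len(xx)//8)],zz[::max(1,len(xx)//8)])])
```

```text
[561.8 445.3 224.3] rackXY 56.0487654770728 116.52669831602387 88.3066166524046
7494
70 452 25.4 102.7 [(25, 58), (35, 65), (44, 70), (54, 74), (63, 79), (71, 81), (82, 65), (92, 63), (101, 68)]
80 739 25.6 103.7 [(25, 57), (35, 64), (45, 69), (54, 74), (63, 79), (71, 81), (83, 58), (93, 64), (102, 70)]
90 795 26.0 107.3 [(26, 57), (36, 64), (45, 69), (54, 76), (64, 80), (73, 79), (84, 59), (94, 65), (103, 69)]
100 825 25.4 103.6 [(25, 56), (35, 64), (45, 71), (54, 75), (64, 80), (73, 80), (84, 59), (93, 63), (103, 70)]
110 629 25.8 82.1 [(25, 56), (33, 63), (40, 65), (47, 70), (54, 74), (61, 78), (67, 80), (74, 79), (81, 66)]
120 652 26.2 81.7 [(26, 57), (33, 63), (41, 68), (47, 71), (54, 74), (61, 78), (67, 81), (73, 80), (81, 66)]
130 687 25.0 82.4 [(24, 57), (33, 63), (41, 67), (47, 71), (54, 75), (60, 78), (67, 81), (73, 79), (82, 66)]
140 709 24.9 82.1 [(24, 56), (33, 62), (40, 66), (47, 70), (54, 74), (60, 78), (67, 81), (73, 80), (81, 65)]
150 538 26.1 82.0 [(26, 56), (34, 60), (41, 65), (48, 66), (54, 74), (61, 77), (67, 80), (73, 77), (81, 65)]
```

View pics/w1.png

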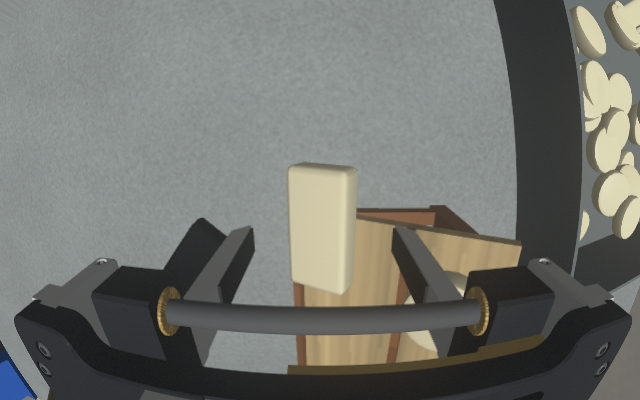

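The wrist view shows the bar (290–355, 163–292) between the open fingers and overhanging the board edge (about 357,215). The section measured at the grasp line spans X 25–84, centred near 55, and the TCP is at 56. Descending to pinch.

>>> {"method": "drive_tool", "body": {"rows": [{"offset": [2, 0, 15], "spin": 0, "jaw": 90}, {"offset": [0, 0, 20], "spin": 0, "jaw": 90}, {"offset": [0, 0, 20], "spin": 0, "jaw": 90}, {"offset": [0, 0, 20], "spin": 0, "jaw": 90}, {"offset": [0, 0, 11], "spin": 0, "jaw": 90}, {"offset": [0, 0, 0], "spin": 0, "jaw": 80}, {"offset": [0, 0, 0], "spin": 0, "jaw": 74}, {"offset": [0, 0, 0], "spin": 0, "jaw": 70}, {"offset": [0, 0, 0], "spin": 0, "jaw": 66}, {"offset": [0, 0, 0], "spin": 0, "jaw": 62}, {"offset": [0, 0, 0], "spin": 0, "jaw": 58}, {"offset": [0, 0, 0], "spin": 0, "jaw": 54}, {"offset": [0, 0, 0], "spin": 0, "jaw": 50}, {"offset": [0, 0, 0], "spin": 0, "jaw": 45}], "force": 10}}

```text
clock: 9.15
eef_pos: [561.9, 448.4, 140.2]
eef_rot: [-3.141, -0.001, 1.485]
wrist_force: [-5.7, 3.0, 5.2]
finger_gap: 61.4
```

```bash
python3 m.py; python3 -c "
from h import *
s=manip.read_state();print(s['finger_gap'],s['wrist_force'],s['moment'])"
```

```text
[561.9 448.4 140.2] rackXY 55.85730746240075 119.6252321205268 [-5.7  3.   5.2]
scene 320 bar Y [44. 46. 68. 89. 91.] X [28. 58. 78.] h 26.6
((52.56321716308594, 67.32319641113281), (48.9022102355957, 52.75113296508789), 87.81828308105469)
board Y [-103.  117.]
61.17814816160457 [-5.01967837  2.0568815   5.2637957 ] [ 0.24550676  1.10173008 -0.12695456]
```

>>> {"method": "drive_tool", "body": {"rows": [{"offset": [0, 0, -2], "spin": 0, "jaw": 45}, {"offset": [0, 0, -3], "spin": 0, "jaw": 45}, {"offset": [0, 0, -5], "spin": 0, "jaw": 45}, {"offset": [0, 0, -8], "spin": 0, "jaw": 45}, {"offset": [0, 0, -10], "spin": 0, "jaw": 45}, {"offset": [0, 0, -10], "spin": 0, "jaw": 45}, {"offset": [0, 0, -10], "spin": 0, "jaw": 45}, {"offset": [0, 0, -10], "spin": 0, "jaw": 45}, {"offset": [0, 0, 0], "spin": 0, "jaw": 45}], "force": 11}}

```text
clock: 10.1
eef_pos: [562.5, 448.3, 199.8]
eef_rot: [3.139, -0.002, 1.485]
wrist_force: [0.1, -1.1, -1.8]
finger_gap: 61.1
```

Run:
```python
from h import *
s=manip.read_state();print(s['finger_gap'],s['wrist_force'])
c,W=rackview('scene','p4s.png',(380,130,580,330),3); c2=cam('wrist')
b=cv2.resize(c2['color'],(800-533,600*(267)//800)); a=cv2.imread('pics/p4s.png')
w=cv2.resize(c2['color'][100:400,200:420],None,fx=1.36,fy=1.36)
H=400; a=cv2.resize(a,(400,400)); w=cv2.resize(w,(300,400)); cv2.imwrite('pics/p4.png',np.hstack([a,w]))
```

```text
61.07616602205595 [ 0.13276904 -1.12199946 -1.77306615]
```

View pics/p4.png

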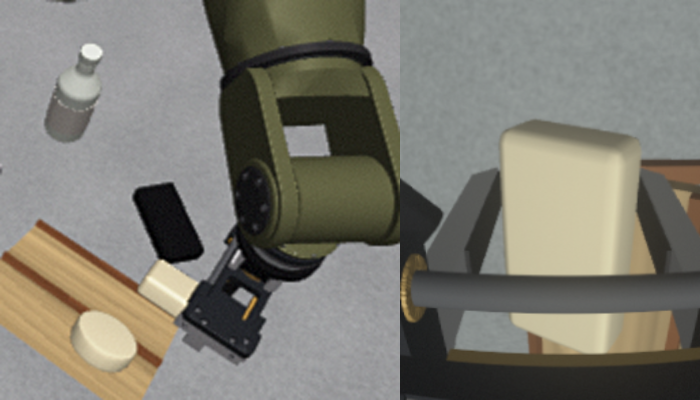

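The scene half shows the bar clear of the rack and held without droop. The wrist half shows it between the pads, and the wrist force reads about −1.8 N, which matches its weight. Carrying it to the tray.

>>> {"method": "drive_tool", "body": {"rows": [{"offset": [0, 0, -15], "spin": 0, "jaw": 45}, {"offset": [0, 0, -22], "spin": 0, "jaw": 45}, {"offset": [0, 0, -22], "spin": 0, "jaw": 45}, {"offset": [-8, 1, -21], "spin": 0, "jaw": 45}, {"offset": [-16, 2, -10], "spin": 0, "jaw": 45}, {"offset": [-25, 2.4, 0], "spin": 0, "jaw": 45}, {"offset": [-25, 2.5, 0], "spin": 0, "jaw": 45}, {"offset": [-25, 2.5, 0], "spin": 0, "jaw": 45}, {"offset": [-25, 2.5, 0], "spin": 0, "jaw": 45}, {"offset": [-25, 2.5, 0], "spin": 0, "jaw": 45}, {"offset": [-25, 2.5, 0], "spin": 0, "jaw": 45}, {"offset": [-25, 2.5, 0], "spin": 0, "jaw": 45}, {"offset": [-25, 2.5, 0], "spin": 0, "jaw": 45}, {"offset": [-25, 2.5, 0], "spin": 0, "jaw": 45}, {"offset": [-25, 2.5, 0], "spin": 0, "jaw": 45}, {"offset": [-25, 2.5, 0], "spin": 0, "jaw": 45}, {"offset": [-25, 3, 0], "spin": 0, "jaw": 45}, {"offset": [-25, 3, 0], "spin": 0, "jaw": 45}, {"offset": [-11, 2, 0], "spin": 0, "jaw": 45}, {"offset": [-5, 2, 0], "spin": 0, "jaw": 45}]}}

```text
clock: 12.2
eef_pos: [571.0, 79.8, 287.7]
eef_rot: [-3.141, -0.0, 1.484]
wrist_force: [-0.4, 0.5, -1.0]
finger_gap: 61.3
```

>>> {"method": "drive_tool", "body": {"rows": [{"offset": [0, 0, 0], "spin": -5, "jaw": 45}, {"offset": [0, 0, 0], "spin": -8, "jaw": 45}, {"offset": [0, 0, 0], "spin": -8, "jaw": 45}, {"offset": [0, 0, 0], "spin": -8, "jaw": 45}, {"offset": [0, 0, 0], "spin": -8, "jaw": 45}, {"offset": [0, 0, 0], "spin": -8, "jaw": 45}, {"offset": [0, 0, 0], "spin": -8, "jaw": 45}, {"offset": [0, 0, 0], "spin": -8, "jaw": 45}, {"offset": [0, 0, 0], "spin": -8, "jaw": 45}, {"offset": [0, 0, 0], "spin": -8, "jaw": 45}, {"offset": [0, 0, 0], "spin": -8, "jaw": 45}, {"offset": [0, 0, 0], "spin": -5, "jaw": 45}, {"offset": [0, 0, 0], "spin": -1, "jaw": 45}, {"offset": [0, 0, 0], "spin": 0, "jaw": 45}]}}

```text
clock: 13.6
eef_pos: [571.1, 81.3, 287.6]
eef_rot: [3.142, -0.0, 3.072]
wrist_force: [-0.7, -0.3, -1.9]
finger_gap: 61.1
```

Run:
```python
from h import *
s=manip.read_state();print(s['finger_gap'],s['wrist_force'],s['eef_pos'],s['joints'])
c=cam('scene');W=cloud(c)
col=c['color'].astype(int); p=s['eef_pos']
m=(np.hypot(W[...,0]-p[0]-20,W[...,1]-p[1])<95)&(W[...,2]>140)&(W[...,2]<p[2]-40)&(col[...,0]>115)
P=W[m];print(len(P),P.min(0).round(),P.max(0).round(),np.median(P,0).round())
for x in range(500,660,12):
    k=abs(P[:,0]-x)<5
    if k.sum()>8: print(x,k.sum(),P[k][:,1].min().round(),P[k][:,1].max().round(),P[k][:,2].min().round(),P[k][:,2].max().round())
H=c['color'][130:330,230:430]; w=cam('wrist')['color']
cv2.imwrite('pics/p5.png',np.hstack([cv2.resize(H,(400,400)),cv2.resize(w[100:400,200:420],(300,400))]))
```

```text
61.0767725335976 [-0.6638446  -0.28108016 -1.87139016] [571.08489105  81.32673851 287.56093456] [ 7.79465993e-02  3.71736160e-01  1.46110270e+00  6.41285601e-05
  1.30891738e+00 -1.42335620e+00]
878 [541.  37. 190.] [651. 121. 236.] [607.  82. 221.]
548 27 55.0 83.0 207.0 224.0
560 46 54.0 102.0 207.0 230.0
572 77 37.0 107.0 207.0 232.0
584 98 38.0 121.0 193.0 236.0
596 91 52.0 107.0 207.0 233.0
608 95 51.0 107.0 206.0 233.0
620 93 50.0 106.0 206.0 231.0
632 96 49.0 104.0 207.0 230.0
644 118 46.0 103.0 190.0 231.0
```

View pics/p5.png

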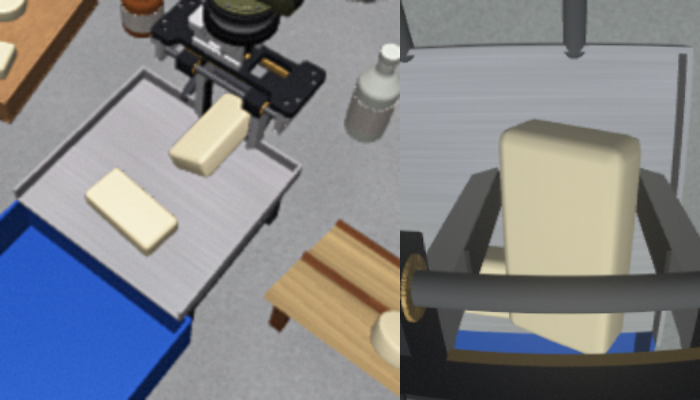

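The bar is held level along its length (541–648 mm) over the left rear of the tray. Its lower edge is toward the middle, and bar_tray lies ahead and clear. Lowering.

>>> {"method": "drive_tool", "body": {"rows": [{"offset": [4, 0, 10], "spin": 0, "jaw": 45}, {"offset": [0, 0, 20], "spin": 0, "jaw": 45}, {"offset": [0, 0, 20], "spin": 0, "jaw": 45}, {"offset": [0, 0, 15], "spin": 0, "jaw": 45}, {"offset": [0, 0, 10], "spin": 0, "jaw": 45}, {"offset": [0, 0, 4], "spin": 0, "jaw": 45}, {"offset": [0, 0, 2], "spin": 0, "jaw": 45}, {"offset": [0, 0, 1], "spin": 0, "jaw": 45}, {"offset": [0, 0, 1], "spin": 0, "jaw": 45}, {"offset": [0, 0, 1], "spin": 0, "jaw": 45}, {"offset": [0, 0, 0], "spin": 0, "jaw": 45}]}}

```text
clock: 14.8
eef_pos: [567.2, 81.1, 203.8]
eef_rot: [3.142, 0.0, 3.073]
wrist_force: [0.0, 0.1, -1.9]
finger_gap: 61.0
```

>>> {"method": "drive_tool", "body": {"rows": [{"offset": [0, 0, 1], "spin": 0, "jaw": 45}, {"offset": [0, 0, 1], "spin": 0, "jaw": 45}, {"offset": [0, 0, 0.5], "spin": 0, "jaw": 45}, {"offset": [0, 0, 0], "spin": 0, "jaw": 45}]}}

```text
clock: 15.2
eef_pos: [567.1, 81.2, 201.1]
eef_rot: [-3.142, -0.0, 3.073]
wrist_force: [0.5, -0.1, -1.8]
finger_gap: 61.3
```

Not touching yet. I'll go down in small steps with a light grip.

>>> {"method": "drive_tool", "body": {"rows": [{"offset": [0, 0, 0.5], "spin": 0, "jaw": 45}, {"offset": [0, 0, 0.5], "spin": 0, "jaw": 45}, {"offset": [0, 0, 0.5], "spin": 0, "jaw": 45}, {"offset": [0, 0, 0], "spin": 0, "jaw": 45}], "force": 6}}

```text
clock: 15.6
eef_pos: [567.2, 81.2, 200.0]
eef_rot: [3.141, 0.001, 3.073]
wrist_force: [-1.5, 1.2, 2.9]
finger_gap: 61.7
```

>>> {"method": "drive_tool", "body": {"rows": [{"offset": [0, 0, 0], "spin": 0, "jaw": 45}, {"offset": [0, 0, 0.5], "spin": 0, "jaw": 45}, {"offset": [0, 0, 0.5], "spin": 0, "jaw": 45}, {"offset": [0, 0, 0.5], "spin": 0, "jaw": 45}, {"offset": [0, 0, 0], "spin": 0, "jaw": 45}], "force": 3}}

```text
clock: 16.1
eef_pos: [567.1, 81.1, 198.0]
eef_rot: [-3.142, -0.0, 3.073]
wrist_force: [0.2, 0.4, 1.6]
finger_gap: 62.3
```

>>> {"method": "drive_tool", "body": {"rows": [{"offset": [0, 0, 0.5], "spin": 0, "jaw": 45}, {"offset": [0, 0, 0.5], "spin": 0, "jaw": 45}, {"offset": [0, 0, 0.5], "spin": 0, "jaw": 45}, {"offset": [0, 0, 0.5], "spin": 0, "jaw": 45}, {"offset": [0, 0, 0.5], "spin": 0, "jaw": 45}, {"offset": [0, 0, 0.5], "spin": 0, "jaw": 45}, {"offset": [0, 0, 0], "spin": 0, "jaw": 45}]}}

```text
clock: 16.8
eef_pos: [567.1, 81.2, 195.1]
eef_rot: [-3.142, -0.0, 3.073]
wrist_force: [0.8, 1.1, 1.3]
finger_gap: 61.8
```

>>> {"method": "drive_tool", "body": {"rows": [{"offset": [0, 0, 0.5], "spin": 0, "jaw": 45}, {"offset": [0, 0, 0.5], "spin": 0, "jaw": 45}, {"offset": [0, 0, 0.5], "spin": 0, "jaw": 45}, {"offset": [0, 0, 0], "spin": 0, "jaw": 61.5}, {"offset": [0, 0, 0], "spin": 0, "jaw": 62}, {"offset": [0, 0, 0], "spin": 0, "jaw": 62.5}, {"offset": [0, 0, 0], "spin": 0, "jaw": 63}, {"offset": [0, 0, 0], "spin": 0, "jaw": 63.5}, {"offset": [0, 0, 0], "spin": 0, "jaw": 64}, {"offset": [0, 0, 0], "spin": 0, "jaw": 65}, {"offset": [0, 0, 0], "spin": 0, "jaw": 67}, {"offset": [0, 0, 0], "spin": 0, "jaw": 70}, {"offset": [0, 0, 0], "spin": 0, "jaw": 76}, {"offset": [0, 0, 0], "spin": 0, "jaw": 80}]}}

```text
clock: 18.2
eef_pos: [567.1, 81.1, 193.6]
eef_rot: [3.142, 0.0, 3.073]
wrist_force: [-1.0, 0.5, -0.4]
finger_gap: 79.0
```

>>> {"method": "drive_tool", "body": {"rows": [{"offset": [0, 0, -10], "spin": 0, "jaw": 82}, {"offset": [0, 0, -20], "spin": 0, "jaw": 82}, {"offset": [0, 0, -35], "spin": 0, "jaw": 82}, {"offset": [0, 0, -35], "spin": 0, "jaw": 82}, {"offset": [0, 0, 0], "spin": 0, "jaw": 82}]}}

```text
clock: 18.7
eef_pos: [568.1, 81.3, 299.4]
eef_rot: [3.14, 0.008, 3.073]
wrist_force: [0.6, 0.3, 0.2]
finger_gap: 82.0
```

```bash
cat > t.py <<'E'
from h import *
import sys
s=manip.read_state();print(s['clock'],s['finger_gap'],s['wrist_force'].round(1),s['eef_pos'].round(1),s['eef_rot'].round(3),s['joints'].round(2))
ex=np.array([.9976,-.07]);ey=np.array([.07,.9976]);o=np.array([736,18.7])
for n in sys.argv[1:]:
    c=cam(n);W=cloud(c);col=c['color'].astype(int); q=W[...,:2]-o;X=q@ex;Y=q@ey
    m=((X>-222)&(X<15)&(abs(Y)<120)&(W[...,2]>108)&(W[...,2]<140)&(col[...,0]>120)&(col[...,2]>col[...,0]+12)).astype(np.uint8)
    k,l,st,ce=cv2.connectedComponentsWithStats(m)
    for i in range(1,k):
        if st[i,4]<80: continue
        j=l==i; b=cv2.minAreaRect(np.stack([X[j],Y[j]],1).astype(np.float32)); print(n,st[i,4],np.round(b[0],0),np.round(b[1],0),round(b[2],1),'z',np.percentile(W[...,2][j],[5,50,95]).round())
E
python3 t.py scene
```

```text
18.7 82.04284376458287 [0.6 0.3 0.2] [568.1  81.3 299.4] [3.14  0.008 3.073] [ 0.08  0.35  1.46 -0.    1.32 -1.42]
scene 844 [-148.   53.] [109.  57.] 1.4 z [119. 122. 125.]
scene 919 [-47.   1.] [109.  55.] 84.0 z [119. 123. 125.]
```

The rack bar lies flat at stand (−148, 53). Now the carton bar.

>>> {"method": "drive_tool", "body": {"rows": [{"offset": [0, 0, 0], "spin": 8.3, "jaw": 82}, {"offset": [0, 0, 0], "spin": 8.3, "jaw": 82}, {"offset": [0, 0, 0], "spin": 8.3, "jaw": 82}, {"offset": [0, 0, 0], "spin": 8.3, "jaw": 82}, {"offset": [0, 0, 0], "spin": 8.3, "jaw": 82}, {"offset": [0, 0, 0], "spin": 8.3, "jaw": 82}, {"offset": [0, 0, 0], "spin": 8.3, "jaw": 82}, {"offset": [0, 0, 0], "spin": 8.3, "jaw": 82}]}}

```text
clock: 19.55
eef_pos: [566.9, 81.1, 292.7]
eef_rot: [-3.14, -0.0, 1.908]
wrist_force: [-0.4, -0.3, 0.3]
finger_gap: 81.9
```

>>> {"method": "drive_tool", "body": {"rows": [{"offset": [-15, -6, 0], "spin": 0, "jaw": 82}, {"offset": [-30, -11, 0], "spin": 0, "jaw": 82}, {"offset": [-30, -11, 0], "spin": 0, "jaw": 82}, {"offset": [-30, -11, 0], "spin": 0, "jaw": 82}, {"offset": [-30, -11, 0], "spin": 0, "jaw": 82}, {"offset": [-30, -11, 0], "spin": 0, "jaw": 82}, {"offset": [-30, -11, 0], "spin": 0, "jaw": 82}, {"offset": [-30, -11, 0], "spin": 0, "jaw": 82}, {"offset": [-30, -11, 0], "spin": 0, "jaw": 82}, {"offset": [-30, -11, 0], "spin": 0, "jaw": 82}, {"offset": [-30, -11, 15], "spin": 0, "jaw": 82}, {"offset": [-30, -11, 25], "spin": 0, "jaw": 82}, {"offset": [-30, -11, 25], "spin": 0, "jaw": 82}, {"offset": [-30, -11, 25], "spin": 0, "jaw": 82}, {"offset": [-9, -7, 15], "spin": 0, "jaw": 82}, {"offset": [0, 0, 0], "spin": 0, "jaw": 82}, {"offset": [0, 0, 0], "spin": 0, "jaw": 82}]}}

```text
clock: 21.25
eef_pos: [559.7, -360.8, 189.2]
eef_rot: [3.141, -0.0, 1.916]
wrist_force: [0.3, 0.4, 0.5]
finger_gap: 82.1
```

Run:
```python
from h import *
s=manip.read_state();p=s['eef_pos'];print(p,s['eef_rot'],s['wrist_force'])
c=cam('wrist');W=cloud(c);col=c['color'].astype(int);cv2.imwrite('pics/w2.png',c['color'])
m=((np.hypot(W[...,0]-p[0],W[...,1]-p[1])<110)&(W[...,2]>26)&(W[...,2]<42)&(col[...,0]>120)).astype(np.uint8)
m=cv2.morphologyEx(m,cv2.MORPH_OPEN,np.ones((3,3)))
k,l,st,ce=cv2.connectedComponentsWithStats(m)
for i in range(1,k):
    if st[i,4]<100: continue
    P=W[l==i]; b=cv2.minAreaRect(P[:,:2].astype(np.float32)); print(st[i],np.round(b[0],1),np.round(b[1],1),round(b[2],1),np.median(P[:,2]))
```

```text
[ 559.66009783 -360.80614035  189.20645039] [ 3.14146975e+00 -9.42774682e-05  1.91602885e+00] [0.2544733  0.39035865 0.49211163]
[ 291  145   68  124 8056] [ 560.9 -361.5] [ 54.9 107.6] 19.7 31.97000328591463
[ 196  176   32   67 1547] [ 470.1 -394.9] [27.6 61.1] 20.1 29.841188262636486
```

View pics/w2.png

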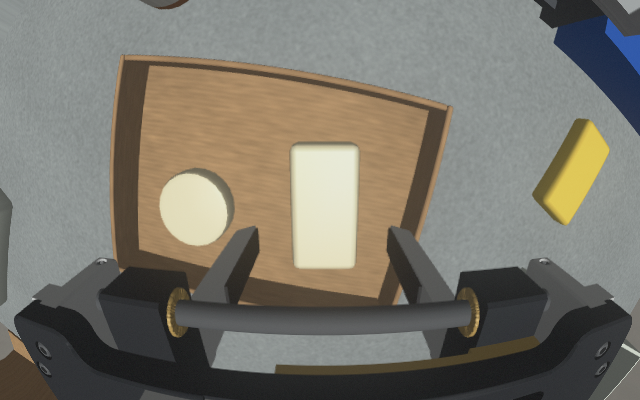

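The wrist view shows the carton bar (290–358, 143–268) centred between the fingers. The round soap is at (197,207), and both the soap and the wall are clear. Descending.

>>> {"method": "drive_tool", "body": {"rows": [{"offset": [-1, 1, 20], "spin": 0, "jaw": 78}, {"offset": [0, 0, 25], "spin": 0, "jaw": 78}, {"offset": [0, 0, 20], "spin": 0, "jaw": 78}, {"offset": [0, 0, 13], "spin": 0, "jaw": 78}, {"offset": [0, 0, 5], "spin": 0, "jaw": 78}, {"offset": [0, 0, 0], "spin": 0, "jaw": 70}, {"offset": [0, 0, 0], "spin": 0, "jaw": 64}, {"offset": [0, 0, 0], "spin": 0, "jaw": 60}, {"offset": [0, 0, 0], "spin": 0, "jaw": 57}, {"offset": [0, 0, 0], "spin": 0, "jaw": 54}, {"offset": [0, 0, 0], "spin": 0, "jaw": 50}, {"offset": [0, 0, 0], "spin": 0, "jaw": 45}, {"offset": [0, 0, 0], "spin": 0, "jaw": 45}], "force": 10}}

```text
clock: 22.6
eef_pos: [561.2, -361.9, 106.3]
eef_rot: [3.141, 0.001, 1.914]
wrist_force: [-0.9, 1.1, 5.8]
finger_gap: 56.0
```

>>> {"method": "drive_tool", "body": {"rows": [{"offset": [0, 0, -3], "spin": 0, "jaw": 45}, {"offset": [0, 0, -7], "spin": 0, "jaw": 45}, {"offset": [0, 0, -15], "spin": 0, "jaw": 45}, {"offset": [0, 0, -25], "spin": 0, "jaw": 45}, {"offset": [0, 0, -25], "spin": 0, "jaw": 45}, {"offset": [0, 0, -25], "spin": 0, "jaw": 45}, {"offset": [5, 2, -25], "spin": 0, "jaw": 45}, {"offset": [15, 6, -20], "spin": 0, "jaw": 45}, {"offset": [25, 11, -10], "spin": 0, "jaw": 45}, {"offset": [25, 11, 0], "spin": 0, "jaw": 45}, {"offset": [25, 11, 0], "spin": 0, "jaw": 45}, {"offset": [25, 11, 0], "spin": 0, "jaw": 45}, {"offset": [28, 11, 0], "spin": 0, "jaw": 45}, {"offset": [28, 11, 0], "spin": 0, "jaw": 45}, {"offset": [28, 12, 0], "spin": 0, "jaw": 45}, {"offset": [28, 12, 0], "spin": 0, "jaw": 45}, {"offset": [28, 12, 0], "spin": 0, "jaw": 45}, {"offset": [28, 12, 0], "spin": 0, "jaw": 45}, {"offset": [18, 8, 0], "spin": 0, "jaw": 45}, {"offset": [8, 4, 0], "spin": 0, "jaw": 45}]}}

```text
clock: 24.6
eef_pos: [581.4, -19.5, 261.7]
eef_rot: [3.141, 0.0, 1.916]
wrist_force: [0.1, -0.9, -1.6]
finger_gap: 56.0
```

>>> {"method": "drive_tool", "body": {"rows": [{"offset": [0, 0, 0], "spin": -5, "jaw": 45}, {"offset": [0, 0, 0], "spin": -8, "jaw": 45}, {"offset": [0, 0, 0], "spin": -8, "jaw": 45}, {"offset": [0, 0, 0], "spin": -8, "jaw": 45}, {"offset": [0, 0, 0], "spin": -8, "jaw": 45}, {"offset": [0, 0, 0], "spin": -8, "jaw": 45}, {"offset": [0, 0, 0], "spin": -8, "jaw": 45}, {"offset": [0, 0, 0], "spin": -8, "jaw": 45}, {"offset": [0, 0, 0], "spin": -5, "jaw": 45}, {"offset": [0, 0, 0], "spin": 0, "jaw": 45}]}}

```text
clock: 25.6
eef_pos: [581.4, -21.6, 261.2]
eef_rot: [-3.141, 0.001, 3.067]
wrist_force: [0.2, -0.9, -1.5]
finger_gap: 55.9
```

>>> {"method": "drive_tool", "body": {"rows": [{"offset": [0, 0, 12], "spin": 0, "jaw": 45}, {"offset": [0, 0, 20], "spin": 0, "jaw": 45}, {"offset": [0, 0, 15], "spin": 0, "jaw": 45}, {"offset": [0, 0, 8], "spin": 0, "jaw": 45}, {"offset": [0, 0, 4], "spin": 0, "jaw": 45}, {"offset": [0, 0, 3], "spin": 0, "jaw": 45}, {"offset": [0, 0, 1], "spin": 0, "jaw": 45}, {"offset": [0, 0, 0.5], "spin": 0, "jaw": 45}, {"offset": [0, 0, 0], "spin": 0, "jaw": 45}], "force": 8}}

```text
clock: 26.5
eef_pos: [581.5, -21.0, 197.5]
eef_rot: [-3.142, 0.001, 3.066]
wrist_force: [-0.8, -1.1, -1.3]
finger_gap: 56.1
```

>>> {"method": "drive_tool", "body": {"rows": [{"offset": [0, 0, 0.5], "spin": 0, "jaw": 45}, {"offset": [0, 0, 0.5], "spin": 0, "jaw": 45}, {"offset": [0, 0, 0.5], "spin": 0, "jaw": 45}, {"offset": [0, 0, 0], "spin": 0, "jaw": 45}], "force": 4}}

```text
clock: 26.9
eef_pos: [581.4, -21.0, 195.6]
eef_rot: [3.142, -0.0, 3.066]
wrist_force: [0.1, -0.4, -2.6]
finger_gap: 55.9
```

>>> {"method": "drive_tool", "body": {"rows": [{"offset": [0, 0, 0.5], "spin": 0, "jaw": 45}, {"offset": [0, 0, 0.5], "spin": 0, "jaw": 45}, {"offset": [0, 0, 0], "spin": 0, "jaw": 45}], "force": 3}}

```text
clock: 27.2
eef_pos: [581.5, -21.0, 195.0]
eef_rot: [-3.142, 0.001, 3.066]
wrist_force: [-0.4, -0.1, 3.3]
finger_gap: 55.9
```

Contact with the tray. Opening, rising and checking.

>>> {"method": "drive_tool", "body": {"rows": [{"offset": [0, 0, 0], "spin": 0, "jaw": 58}, {"offset": [0, 0, 0], "spin": 0, "jaw": 62}, {"offset": [0, 0, 0], "spin": 0, "jaw": 70}, {"offset": [0, 0, 0], "spin": 0, "jaw": 76}, {"offset": [0, 0, 0], "spin": 0, "jaw": 76}, {"offset": [0, 0, -10], "spin": 0, "jaw": 76}, {"offset": [0, 0, -20], "spin": 0, "jaw": 76}, {"offset": [0, 0, -35], "spin": 0, "jaw": 76}, {"offset": [0, 0, -35], "spin": 0, "jaw": 76}, {"offset": [0, 0, 0], "spin": 0, "jaw": 76}]}}

```text
clock: 28.2
eef_pos: [582.3, -21.1, 300.4]
eef_rot: [-3.141, 0.008, 3.066]
wrist_force: [0.9, 0.9, 0.7]
finger_gap: 76.0
```

```bash
python3 t.py scene
python3 - <<'E'
from h import *
c=cam('top');W=cloud(c)
for n,c2 in (('top',c),('scene',cam('scene'))):
    w=cloud(c2); m=(abs(w[...,0]-463)<60)&(abs(w[...,1]-37)<75)&(w[...,2]>131)&(w[...,2]<155)
    P=w[m]; print(n,len(P))
    if len(P)>20:
        b=cv2.minAreaRect(P[:,:2].astype(np.float32));print(np.round(b[0]),np.round(b[1]),b[2])
        for y in range(-30,110,10):
            k=abs(P[:,1]-y)<5
            if k.sum()>2: print(y,k.sum(),np.percentile(P[k][:,0],[5,50,95]).round(),P[k][:,2].max().round())
E
```

```text
28.2 76.03698507183267 [0.9 0.9 0.7] [582.3 -21.1 300.4] [-3.141  0.008  3.066] [-0.1   0.37  1.43  0.    1.33 -1.59]
scene 726 [-149.  -50.] [109.  54.] 0.1 z [119. 122. 125.]
scene 844 [-148.   52.] [109.  56.] 0.9 z [119. 122. 125.]
scene 919 [-47.   1.] [109.  55.] 83.7 z [119. 122. 125.]
top 105
[469.  81.] [38. 24.] 57.192161560058594
60 9 [463. 467. 472.] 145.0
70 22 [462. 467. 474.] 145.0
80 27 [462. 469. 478.] 145.0
90 40 [462. 474. 486.] 148.0
100 7 [465. 472. 479.] 142.0
scene 228
[470.  48.] [101.  27.] 76.7155990600586
0 15 [463. 469. 472.] 144.0
10 20 [462. 468. 473.] 146.0
20 20 [462. 471. 474.] 144.0
30 20 [463. 470. 473.] 145.0
40 21 [464. 471. 475.] 143.0
50 20 [465. 472. 475.] 145.0
60 19 [467. 473. 476.] 145.0
70 21 [466. 473. 477.] 145.0
80 21 [466. 475. 478.] 143.0
90 39 [470. 479. 491.] 145.0
100 12 [470. 477. 486.] 143.0
```

All three bars lie flat on the tray at stand (−149,−50), (−148,52) and (−47,1), and they are let go. Now the handle.

>>> {"method": "drive_tool", "body": {"rows": [{"offset": [0, 0, 0], "spin": 8.3, "jaw": 36}, {"offset": [0, 0, 0], "spin": 8.3, "jaw": 36}, {"offset": [0, 0, 0], "spin": 8.3, "jaw": 36}, {"offset": [0, 0, 0], "spin": 8.3, "jaw": 36}, {"offset": [0, 0, 0], "spin": 8.3, "jaw": 36}, {"offset": [0, 0, 0], "spin": 8.3, "jaw": 36}, {"offset": [0, 0, 0], "spin": 8.3, "jaw": 36}, {"offset": [0, 0, 0], "spin": 8.3, "jaw": 36}, {"offset": [0, 0, 0], "spin": 8.3, "jaw": 36}, {"offset": [0, 0, 0], "spin": 8.3, "jaw": 36}, {"offset": [0, 0, 0], "spin": 6.7, "jaw": 36}, {"offset": [10, -23, 0], "spin": 0, "jaw": 36}, {"offset": [10, -24, 0], "spin": 0, "jaw": 36}, {"offset": [10, -24, 0], "spin": 0, "jaw": 36}, {"offset": [10, -24, 0], "spin": 0, "jaw": 36}, {"offset": [10, -23, 0], "spin": 0, "jaw": 36}, {"offset": [0, 0, 10], "spin": 0, "jaw": 36}, {"offset": [0, 0, 10], "spin": 0, "jaw": 36}, {"offset": [0, 0, 0], "spin": 0, "jaw": 36}]}}

```text
clock: 30.25
eef_pos: [467.1, 36.8, 272.6]
eef_rot: [-3.138, 0.0, 1.501]
wrist_force: [-0.0, -0.1, -0.1]
finger_gap: 36.1
```

Run:
```python
from h import *
s=manip.read_state();p=s['eef_pos'];print(p,s['eef_rot'],s['finger_gap'])
c=cam('wrist');w=cloud(c);cv2.imwrite('pics/w3.png',c['color'])
m=(abs(w[...,0]-p[0])<45)&(abs(w[...,1]-p[1])<80)&(w[...,2]>125)&(w[...,2]<148)&(c['color'].max(-1)<110); P=w[m]; print(len(P))
for y in range(-30,120,10):
    k=abs(P[:,1]-y)<4
    if k.sum()>2: print(y,k.sum(),np.percentile(P[k][:,0],[5,50,95]).round(),np.percentile(P[k][:,2],95).round())
```

```text
[467.13653793  36.81613102 272.56272732] [-3.13824233e+00  3.30574242e-04  1.50052067e+00] 36.14017637807231
3663
-20 241 [458. 473. 487.] 141.0
-10 252 [457. 467. 481.] 141.0
0 164 [456. 463. 470.] 141.0
10 180 [457. 464. 471.] 142.0
20 185 [458. 465. 471.] 142.0
30 190 [459. 465. 472.] 142.0
40 198 [460. 466. 472.] 142.0
50 201 [460. 467. 473.] 142.0
60 207 [461. 467. 474.] 142.0
70 212 [462. 468. 474.] 142.0
80 226 [462. 468. 475.] 142.0
90 510 [464. 478. 494.] 141.0
100 141 [466. 476. 488.] 139.0
```

View pics/w3.png

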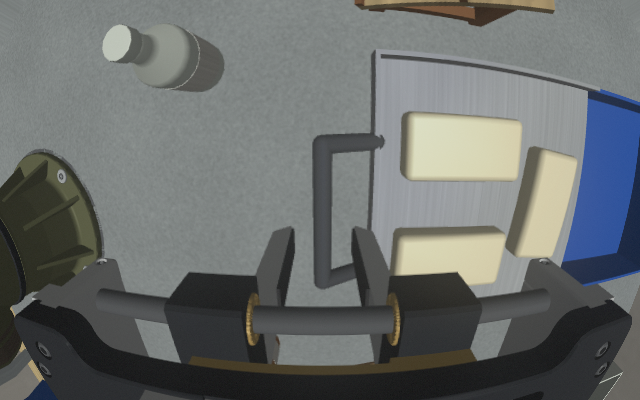

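The wrist view shows the handle bar (about x 322, 140–285) between the fingers and the three bars on the tray. The measured handle centre is x 466 and z 135, with the TCP at x 467.

>>> {"method": "drive_tool", "body": {"rows": [{"offset": [0, -1, 15], "spin": 0, "jaw": 36}, {"offset": [0, 0, 20], "spin": 0, "jaw": 36}, {"offset": [0, 0, 15], "spin": 0, "jaw": 36}, {"offset": [0, 0, 9], "spin": 0, "jaw": 36}, {"offset": [0, 0, 0], "spin": 0, "jaw": 28}, {"offset": [0, 0, 0], "spin": 0, "jaw": 20}, {"offset": [0, 0, 0], "spin": 0, "jaw": 14}, {"offset": [0, 0, 0], "spin": 0, "jaw": 8}, {"offset": [0, 0, 0], "spin": 0, "jaw": 5}], "force": 35}}

```text
clock: 31.2
eef_pos: [466.2, 37.2, 216.3]
eef_rot: [3.141, 0.0, 1.501]
wrist_force: [-4.6, -0.4, 6.1]
finger_gap: 13.1
```

Run:
```python
import numpy as np
h=lambda t:np.array([-270*np.cos(t)+45*np.sin(t),270*np.sin(t)+45*np.cos(t)])
# 0.04 rad per row steps: tool y (=+x stand), tool z (= -up)
for a in [np.r_[0,.02,.05,np.arange(.09,.9,.04)]]:
    p=np.array([h(t) for t in a]); d=np.diff(p,axis=0)
    for t,(dx,dz) in zip(a[1:],d): print(round(t,2),round(dx,1),round(-dz,1))
```

```text
0.02 1.0 -5.4
0.05 1.6 -8.0
0.09 2.6 -10.6
0.13 3.0 -10.5
0.17 3.4 -10.4
0.21 3.8 -10.3
0.25 4.2 -10.1
0.29 4.6 -9.9
0.33 5.0 -9.7
0.37 5.4 -9.5
0.41 5.8 -9.3
0.45 6.1 -9.1
0.49 6.5 -8.8
0.53 6.8 -8.5
0.57 7.2 -8.3
0.61 7.5 -8.0
0.65 7.8 -7.7
0.69 8.1 -7.3
0.73 8.4 -7.0
0.77 8.7 -6.7
0.81 8.9 -6.3
0.85 9.2 -6.0
0.89 9.4 -5.6
```

>>> {"method": "drive_tool", "body": {"rows": [{"offset": [0, 1, -5.4], "spin": 0, "jaw": 5}, {"offset": [0, 1.6, -8], "spin": 0, "jaw": 5}, {"offset": [0, 2.6, -10.6], "spin": 0, "jaw": 5}, {"offset": [0, 3, -10.5], "spin": 0, "jaw": 5}, {"offset": [0, 3.4, -10.4], "spin": 0, "jaw": 5}, {"offset": [0, 3.8, -10.3], "spin": 0, "jaw": 5}, {"offset": [0, 4.2, -10.1], "spin": 0, "jaw": 5}, {"offset": [0, 4.6, -9.9], "spin": 0, "jaw": 5}]}}

```text
clock: 32.0
eef_pos: [489.8, 35.5, 291.7]
eef_rot: [-3.139, 0.0, 1.501]
wrist_force: [-9.3, -0.2, -2.0]
finger_gap: 13.2
```

>>> {"method": "drive_tool", "body": {"rows": [{"offset": [0, 5, -9.7], "spin": 0, "jaw": 5}, {"offset": [0, 5.4, -9.5], "spin": 0, "jaw": 5}, {"offset": [0, 5.8, -9.3], "spin": 0, "jaw": 5}, {"offset": [0, 6.1, -9.1], "spin": 0, "jaw": 5}, {"offset": [0, 6.5, -8.8], "spin": 0, "jaw": 5}, {"offset": [0, 6.8, -8.5], "spin": 0, "jaw": 5}, {"offset": [0, 7.2, -8.3], "spin": 0, "jaw": 5}, {"offset": [0, 7.5, -8], "spin": 0, "jaw": 5}, {"offset": [0, 7.8, -7.7], "spin": 0, "jaw": 5}, {"offset": [0, 8.1, -7.3], "spin": 0, "jaw": 5}, {"offset": [0, 8.4, -7], "spin": 0, "jaw": 5}, {"offset": [0, 0, 0], "spin": 0, "jaw": 5}, {"offset": [0, 0, 0], "spin": 0, "jaw": 5}, {"offset": [0, 0, 0], "spin": 0, "jaw": 5}]}}

```text
clock: 33.4
eef_pos: [564.2, 30.3, 386.9]
eef_rot: [3.14, -0.0, 1.501]
wrist_force: [-13.4, 0.6, 11.0]
finger_gap: 12.7
```

Run:
```python
from h import *
s=manip.read_state();print(s['clock'],s['eef_pos'],s['wrist_force'],s['finger_gap'])
a=cam('scene')['color'][120:400,140:440]
cv2.imwrite('pics/p6.png',cv2.resize(a,None,fx=2,fy=2))
```

```text
33.4 [564.20452418  30.3026387  386.91437995] [-13.35646488   0.63001832  10.98391639] 12.713893123693207
```

View pics/p6.png

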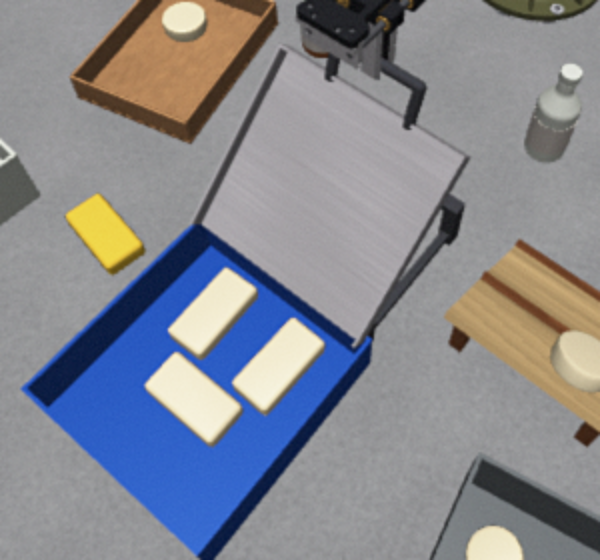

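All three bars lie flat in the tote, at (212,312), (278,365) and (193,397), and the tray is empty. Lowering back along the same arc.

>>> {"method": "drive_tool", "body": {"rows": [{"offset": [0, -8.4, 7], "spin": 0, "jaw": 5}, {"offset": [0, -8.1, 7.3], "spin": 0, "jaw": 5}, {"offset": [0, -7.8, 7.7], "spin": 0, "jaw": 5}, {"offset": [0, -7.5, 8], "spin": 0, "jaw": 5}, {"offset": [0, -7.2, 8.3], "spin": 0, "jaw": 5}, {"offset": [0, -6.8, 8.5], "spin": 0, "jaw": 5}, {"offset": [0, -6.5, 8.8], "spin": 0, "jaw": 5}, {"offset": [0, -6.1, 9.1], "spin": 0, "jaw": 5}, {"offset": [0, -5.8, 9.3], "spin": 0, "jaw": 5}, {"offset": [0, -5.4, 9.5], "spin": 0, "jaw": 5}, {"offset": [0, -5, 9.7], "spin": 0, "jaw": 5}, {"offset": [0, -4.6, 9.9], "spin": 0, "jaw": 5}, {"offset": [0, -4.2, 10.1], "spin": 0, "jaw": 5}, {"offset": [0, -3.8, 10.3], "spin": 0, "jaw": 5}, {"offset": [0, -3.4, 10.4], "spin": 0, "jaw": 5}, {"offset": [0, -3, 10.5], "spin": 0, "jaw": 5}, {"offset": [0, 0, 0], "spin": 0, "jaw": 5}]}}

```text
clock: 35.15
eef_pos: [471.2, 36.8, 238.3]
eef_rot: [-3.141, -0.0, 1.501]
wrist_force: [0.7, -0.7, -3.3]
finger_gap: 13.1
```

>>> {"method": "drive_tool", "body": {"rows": [{"offset": [0, -1.3, 5.3], "spin": 0, "jaw": 5}, {"offset": [0, -1.3, 5.3], "spin": 0, "jaw": 5}, {"offset": [0, -0.8, 4], "spin": 0, "jaw": 5}, {"offset": [0, -0.8, 4], "spin": 0, "jaw": 5}, {"offset": [0, -0.4, 2], "spin": 0, "jaw": 5}, {"offset": [0, -0.3, 1.5], "spin": 0, "jaw": 5}, {"offset": [0, -0.2, 1], "spin": 0, "jaw": 5}, {"offset": [0, 0, 0.5], "spin": 0, "jaw": 5}, {"offset": [0, 0, 0], "spin": 0, "jaw": 5}]}}

```text
clock: 36.05
eef_pos: [466.3, 37.2, 216.1]
eef_rot: [3.141, -0.0, 1.501]
wrist_force: [0.1, -0.1, -1.8]
finger_gap: 13.1
```

>>> {"method": "drive_tool", "body": {"rows": [{"offset": [0, 0, 0.6], "spin": 0, "jaw": 5}, {"offset": [0, 0, 0.6], "spin": 0, "jaw": 5}, {"offset": [0, 0, 0], "spin": 0, "jaw": 5}]}}

```text
clock: 36.35
eef_pos: [466.2, 37.2, 215.2]
eef_rot: [-3.142, -0.0, 1.501]
wrist_force: [-3.4, 0.3, 5.5]
finger_gap: 13.0
```

The tray is resting on the stand. Releasing and retreating.

>>> {"method": "drive_tool", "body": {"rows": [{"offset": [0, 0, 0], "spin": 0, "jaw": 17}, {"offset": [0, 0, 0], "spin": 0, "jaw": 24}, {"offset": [0, 0, 0], "spin": 0, "jaw": 34}, {"offset": [0, 0, 0], "spin": 0, "jaw": 36}, {"offset": [0, 0, -10], "spin": 0, "jaw": 36}, {"offset": [0, 0, -25], "spin": 0, "jaw": 36}, {"offset": [0, 0, -35], "spin": 0, "jaw": 36}, {"offset": [0, 0, -35], "spin": 0, "jaw": 36}, {"offset": [0, 0, 0], "spin": 0, "jaw": 36}, {"offset": [0, 0, 0], "spin": 0, "jaw": 36}, {"offset": [0, 0, 0], "spin": 0, "jaw": 36}], "force": 10}}

```text
clock: 37.45
eef_pos: [466.0, 37.2, 319.1]
eef_rot: [-3.14, 0.0, 1.501]
wrist_force: [0.6, 0.4, -0.5]
finger_gap: 36.0
```

Run:
```python
from h import *
s=manip.read_state();print(s['clock'],s['eef_pos'],s['wrist_force'].round(1),abs(s['qd']).max())
ex=np.array([.9976,-.07]);ey=np.array([.07,.9976]);o=np.array([736,18.7])
c=cam('scene');W=cloud(c);col=c['color'].astype(int);q=W[...,:2]-o;X=q@ex;Y=q@ey
m=((X>0)&(X<290)&(abs(Y)<135)&(col[...,2]>150)).astype(np.uint8);k,l,st,ce=cv2.connectedComponentsWithStats(m)
for i in range(1,k):
    if st[i,4]>100: j=l==i;print(st[i,4],X[j].mean().round(),Y[j].mean().round(),np.median(W[...,2][j]).round())
f=(X>-215)&(X<-5)&(abs(Y)<115)&(W[...,2]<200);A=np.c_[X[f],np.ones(f.sum())];print('tray slope',np.linalg.lstsq(A,W[...,2][f],rcond=None)[0])
cv2.imwrite('pics/p7.png',c['color'])
```

```text
37.45 [466.00541544  37.16824972 319.0814834 ] [ 0.6  0.4 -0.5] 0.0101439500542019
800 10.0 6.0 95.0
904 84.0 -52.0 34.0
1014 84.0 56.0 34.0
1098 175.0 5.0 34.0
tray slope [1.88501430e-03 9.38896511e+01]
```

View pics/p7.png

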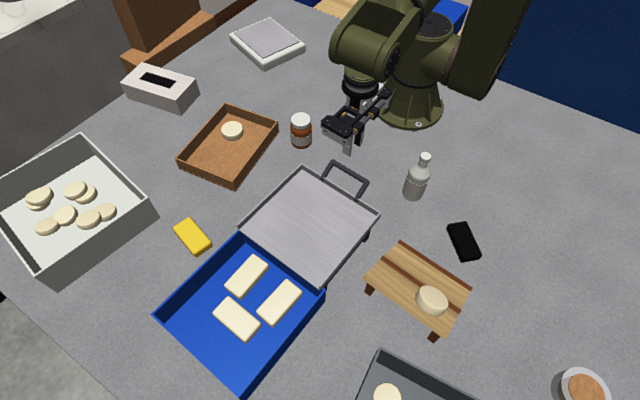

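The final picture shows the three bars flat in the tote, at (246,276), (279,302) and (236,318), and the tray level. The round soaps (232,130) and (431,299), the bottle, the jar and the look-alikes are in place.

```bash
python3 -c "
from cell import manip
print(manip.sign_off())"
```

```text
the job is handed in; nothing more can be done
None
```

All three large bars are in the blue tote, the tray is back down level, and I handed the job in at about 37.5 s of the 72 s allowed.

- **Rack bar:** The tool only points down, so the sloping board blocked a direct grip. I pushed the bar sideways until its end overhung the board and pinched it there at 10–11 N. I then let it settle flat on the tray with the grip eased to 3 N.
- **Carton bar:** I lifted it at 10 N or less and set it down flat beside the others.
- **Tipping:** I raised the tray by its handle at about 0.4 rad/s to about 0.73 rad. All three bars slid out, and I lowered the tray along the same arc until it rested on the stand.

**Last checks**
- The bars lie flat in the tote at stand (84, −52), (84, 56) and (175, 5) mm, with their tops 34 mm above the bench.
- The tray slope measured 0.002.
- The gripper is clear of everything and the wrist force is near zero.
- The round soaps, bottle, jar and look-alikes look unmoved in the final picture; I did not measure them again.

**What disagreed:** The rack's origin worked out from the pictures was about 5 to 10 mm off along its slope direction. The wrist camera corrected this before the grasp. No check failed.

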